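Take the blue-ringed objective off its bayonet mount

ROBOT

A 6-joint arm with a two-finger parallel gripper is mounted at the origin on the work surface. World frame = base frame: x ahead of the robot, y to its left, z up, the work surface at z = 0. Lengths are in m, angles in rad, forces in N, time in s.
With the tool pointing down it reaches from about 0.375 to 0.9 m from the base axis. Payload 3.1 kg.
Tool frame: the origin (TCP) lies at the very end of the fingers, on their centre line; the grasp point (between the pads) lies 19 mm behind it; z points along the fingers, x is the direction in which the jaws open and shut, and the axes are right-handed (so a half turn about z gives the same grasp; the last joint's range is limited). The gripper opens to 87 mm and grips with 3 to 60 N. Pads are 19 mm wide; open, the fingers measure 117 mm over their backs; the gripper's body (75 mm by 190 mm) begins 51 mm behind the grasp point.
Start: joints at [-1.387, 0.527, 1.433, -0, 1.181, -0.178], TCP at [0.222, -0.584, 0.199] pointing down, gripper open.
Joint ranges: [-3.08, 3.08], [-0.75, 2.2], [0.22, 2.44], [-1.43, 4.57], [0, 2.65], [-2.85, 2.85]. Speed limits (rad/s): [2.79, 2.79, 3.14, 3.14, 3.14, 3.14].

INTERFACE

Orientations are given as a unit quaternion [x, y, z, w].
In Python, from rig import robot gives the robot as it stands. The module is installed in compiled form; this text tells all that it offers.
- The arm moves only by the shell command python3 -m creep 'ROWS' [OPENING] [FORCE]. ROWS is a JSON object of lists of equal length, an entry for each row: "dp": the shift along the tool's x, y, z in cm, a list of three; "turn": the turn, a rotation vector about the tool's x, y, z in degrees, a list of three. In form: {"dp": [[x, y, z], ...], "turn": [[wx, wy, wz], ...]}. A call has 1 to 20 rows; each row shifts and turns the commanded pose from where the row before left it, along the tool's axes as they then stand; what a row does not reach is not made up. A row lasts 1/10 s, in which the tool goes at most 50 mm and 8.59 degrees, less where a joint would pass 70% of its speed; a pose out of reach is approached as far as the arm can. A call is refused whole if a number of a shift passes 5 or a number of a turn 8.59, either way. A call with a gripper value outside its range is refused whole. OPENING is the gripper command: -1 is fully open, 1 is shut, values between are in proportion, set as the call begins (- or left out, the last holds). The fingers move at their own pace and stop on an object; FORCE is the grip in N (left out, the last holds). Time passes only in rows, so rows that do not move let the fingers close. It gives the time, the measured TCP pose, the force and the opening at its end, in the units of the state.
- robot.get_obs(): the state, without advancing time (a new reading comes with each control period).
- robot.camera(name): name is "scene" or "top" or "wrist"; returns the picture (400x640x3 uint8, red, green, blue); there is no depth.
- robot.calibration(name): a dict with "fx", "fy", "cx", "cy" (pixels), "rvec" (rotation vector, rad) and "tvec" (3), from world to camera coordinates, as OpenCV has them. Camera axes: x right, y down, z forward; pixel columns grow to the right and rows downward; lengths in m; the calibration is good to about 2 mm. A picture is of the moment at which its call begins: read the wrist's pose just before it. calibration takes no time and is no camera call; for the wrist camera it gives the pose at the moment of the call.
- robot.hand_in(): hands the job in, once; it reports no verdict.
Trained networks look in the newest picture that a camera, given by its name, has taken for a name from the list of things; names that differ only in an ending like _2 or _b are one class to them, and where a whole thing is asked for, a point or a joint stands for the part that bears it (a point fixed in the world has none). Each returns a list of dicts, best first, with "confidence" (0 to 1); they miss things now and then, are a little off and sometimes report something else, mostly with a low value. They report only what shows in the picture. A call takes as long as a camera call. They do not tell look-alikes from the thing itself.
- robot.masks_of(name, camera): "pixels" (400x640 bool, what is visible of it).
- robot.tip_of(name, camera): "point" ([x, y, z] in m, in the coordinates of the camera as it stood for that picture, good to about 4 mm: a listed point, or the origin of a listed thing).
The state is a dict: "time": time; "q": joint angles; "joint_velocities": joint speeds; "joint_torque": joint torques, N m; "position": TCP position; "tool_rot": TCP orientation; "ft_force": force on the tool from outside, world axes, zero at the start; "moment": the same for the moment, N m; "grip_width": finger opening in m.
Only numpy, scipy, OpenCV 4.12 (cv2) and the standard library are available. Lean on these libraries where they do the work, as an engineer would, in place of code of your own. Each camera call takes 0.05 s, during which the arm holds its last target.

TASK

The blue-ringed objective has been checked: press the red release button of its own mount, twist the objective a quarter turn anticlockwise (seen from above), lift it off and set it down gently, standing upright in the middle of the open wooden tray. Leave the yellow-ringed objective on its mount.

Things in the scene. Friction and masses are not known exactly. Their poses are not given: they have to be found in the camera images.
- blue_objective: black lens barrel, blue ring at its top, white index line on its +x side; 70 tall, barrel 48 diameter from 17 up, 0.25 kg. Origin: centre of underside, z up; two foot lugs along x, 60 overall. Starts locked in a fixed mount, underside 30 above the table (mount rim at 45). Grip at any yaw; with the button down it turns anticlockwise, lifts out straight from 75 to 100 degrees, stop near 105. Sizes in mm.
- blue_release_top (a point): centre of the top of the red release button (24 mm diameter) of the blue objective's mount, 85 mm from its axis where the index line points at first, 60 mm above the table on a 36 mm square pillar 44 mm high. Goes straight down 10 mm against about 3 N to a hard stop, then stays down by itself. x points away from the objective's axis, z up.
- tray: open shallow tray of dark wood lined with grey felt, 150 mm square outside, 28 mm high, walls and floor 8 mm thick, fixed to the table. Origin: centre of its underside, z up, x and y along its sides. An objective standing in it has its underside 8 mm above the table.
- yellow_objective: the same kind of black lens barrel, 48 mm diameter, 70 mm tall, but with a yellow ring at its top, locked in a second mount of the same kind with its own red button. Origin: centre of its underside (30 mm above the table), z up. To be left where it is.
Mind the look-alikes: they are no part of the job. What is shaped like the blue_objective but orange is not meant.

How it is judged:
On the way, in this order (a step that is already met when the one before it is completed fails the run):
1. the blue objective's release button is pressed down (by at least 8.5 mm) (height (world z) of blue_release_top below 0.0515 m), for 0.1 s.
2. the blue objective is turned by more than 65 degrees while still in its mount (angle between the x axis of blue_objective and the x axis of blue_release_top, either way round above 1.135 rad and height (world z) of blue_objective below 0.045 m and horizontal distance between blue_objective and blue_release_top below 0.095 m), for 0.05 s.
3. the blue objective is lifted clear of its mount (underside more than 50 mm above the table) (height (world z) of blue_objective above 0.05 m), for 0.1 s.
At the end, for the whole second after the job is handed in: The blue-ringed objective stands on the tray's floor, upright within 10 degrees, its axis within 30 mm of the tray's centre, released and at rest; the yellow-ringed objective is still upright in its mount, within 15 mm of where it was (horizontal distance between blue_objective and tray below 0.03 m and z of blue_objective in the frame of tray between 0.003 and 0.014 m and angle between each of blue_objective, yellow_objective's own z axis and vertical below 0.175 rad and linear speed of blue_objective below 0.02 m/s and distance of yellow_objective from where it was at the start of the episode below 0.015 m); the robot touches nothing.
It fails at once if the blue objective is dropped or slammed into the tray: it moves faster than 0.6 m/s within 30 mm of the tray's floor (horizontal distance between blue_objective and tray below 0.08 m and z of blue_objective in the frame of tray below 0.038 m and linear speed of blue_objective above 0.6 m/s).
It fails at once if the yellow objective is pushed or pulled more than 15 mm from its place (distance of yellow_objective from where it was at the start of the episode above 0.015 m).
It also fails if it takes over 58 s, if anything falls off the work surface, if the arm or the gripper's body presses on something with over 40 N, if the wrist force passes 120 N, or if a joint passes its speed limit or range.

## Working session

There is one attempt and no reset: what is moved stays moved. The work goes in short steps, Python scripts to look and compute and a shell command to move; the robot and the scene stay as the last step left them, time stands still between calls to the robot, and variables do not carry over. Pictures are saved under pics/ and viewed, and the job is handed in when it is done.

```bash
mkdir -p pics
cat > h.py <<'E'
import numpy as np, cv2
from rig import robot
from scipy.spatial.transform import Rotation as R
def save(n,f): 
    im=robot.camera(n); cv2.imwrite('pics/'+f,im[:,:,::-1]); return im
def c2w(n,p):
    c=robot.calibration(n); M=R.from_rotvec(np.ravel(c['rvec'])).as_matrix()
    return M.T@(np.array(p)-np.ravel(c['tvec']))
def pix2w(n,u,v,z):
    c=robot.calibration(n); M=R.from_rotvec(np.ravel(c['rvec'])).as_matrix()
    o=-M.T@np.ravel(c['tvec']); d=M.T@np.array([(u-c['cx'])/c['fx'],(v-c['cy'])/c['fy'],1])
    return o+d*(z-o[2])/d[2]
def w2pix(n,p):
    c=robot.calibration(n); K=np.array([[c['fx'],0,c['cx']],[0,c['fy'],c['cy']],[0,0,1.]])
    return cv2.projectPoints(np.array([p],float),np.ravel(c['rvec']),np.ravel(c['tvec']),K,None)[0].ravel()
E
python3 - <<'E'
from h import *
np.set_printoptions(precision=3,suppress=True)
o=robot.get_obs(); print(o['time'],o['position'],o['tool_rot'],o['grip_width'],o['ft_force'])
for n in ['top','scene']:
    save(n,n+'1.png')
    for t in ['blue_objective','blue_release_top','tray','yellow_objective']:
        for d in robot.tip_of(t,n): 
            w=c2w(n,d['point']); print(n,t,round(d['confidence'],2),w,w2pix(n,w))
E
```

```text
0.0 [ 0.222 -0.584  0.198] [ 0.823 -0.568 -0.001 -0.001] 0.08738299998228012 [0.617 0.868 0.276]
top blue_objective 0.91 [0.642 0.139 0.005] [286.578 177.008]
top blue_objective 0.9 [0.571 0.259 0.033] [232.259 204.29 ]
top blue_objective 0.81 [ 0.566  0.377 -0.006] [186.228 209.094]
top blue_release_top 0.72 [ 0.558 -0.257  0.032] [459.928 210.123]
top blue_release_top 0.5 [0.654 0.249 0.058] [235.587 165.949]
top tray 0.56 [0.505 0.012 0.002] [340.262 234.736]
top yellow_objective 0.82 [ 0.554 -0.26   0.032] [461.699 212.168]
scene blue_objective 0.89 [0.569 0.26  0.032] [393.621 249.478]
scene blue_objective 0.85 [ 0.565  0.379 -0.001] [440.464 275.904]
scene blue_objective 0.79 [ 0.641  0.145 -0.001] [334.588 260.34 ]
scene blue_objective 0.56 [ 0.453  0.234 -0.002] [400.177 213.83 ]
scene blue_release_top 0.52 [0.655 0.253 0.064] [377.031 273.343]
scene tray 0.68 [0.502 0.016 0.002] [313.387 194.425]
scene yellow_objective 0.72 [ 0.557 -0.257  0.032] [209.478 163.749]
```

View pics/top1.png

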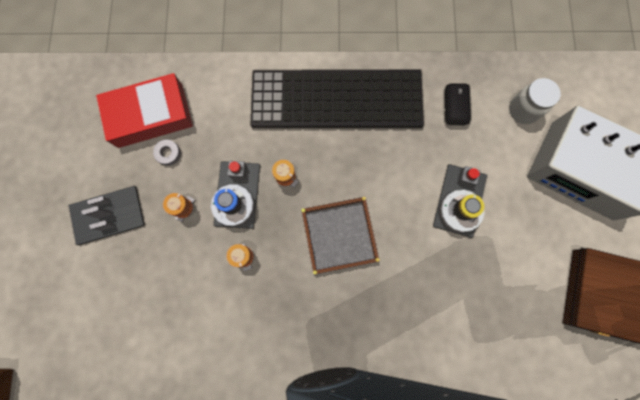

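View pics/scene1.png

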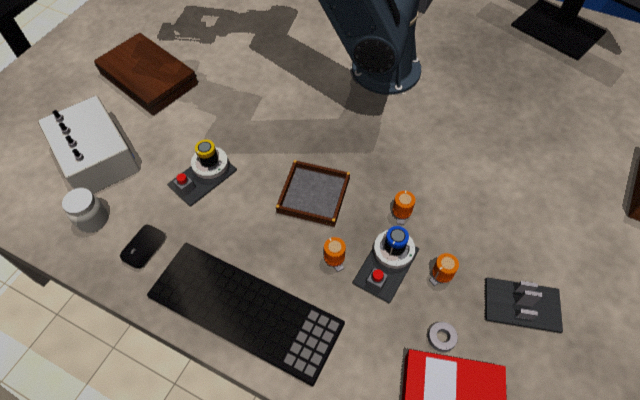

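```bash
python3 -c "
import cv2
a=cv2.imread('pics/top1.png')[130:250,160:310]; b=cv2.imread('pics/scene1.png')[170:310,310:470]
cv2.imwrite('pics/c1.png',cv2.resize(a,None,fx=5,fy=5,interpolation=3)); cv2.imwrite('pics/c2.png',cv2.resize(b,None,fx=4,fy=4,interpolation=3))"
```

```text
(no output)
```

View pics/c1.png

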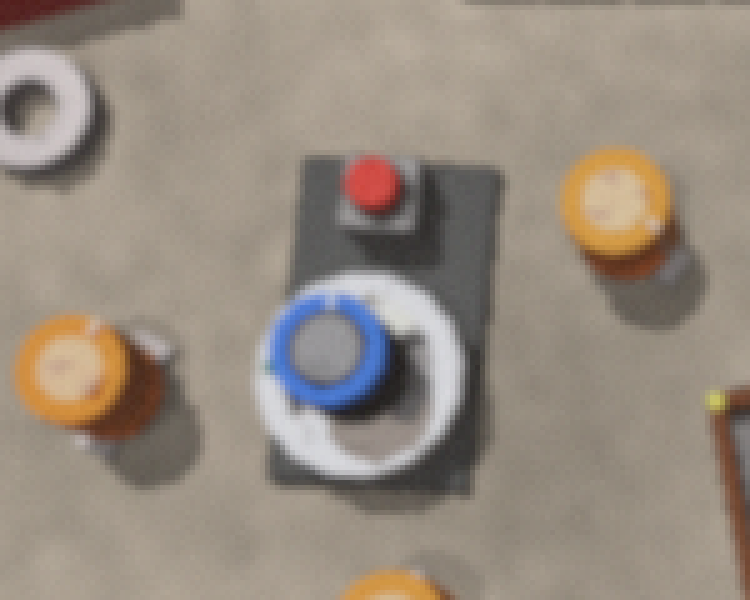

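View pics/c2.png

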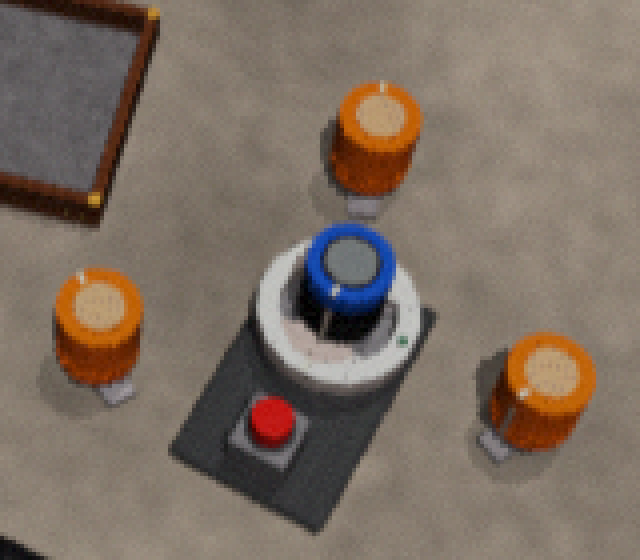

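Candidates (top view):
- The blue-ringed objective is at (227,200), in its mount, with its red button at (235,167).
- Three orange look-alikes stand at (286,172), (178,206) and (240,256).
- The yellow-ringed one is at (470,207), with its own button at (472,174).

I choose the blue one. The crop shows the blue ring, with the white index line pointing at the button at (235,167).

```bash
cat >> h.py <<'E'
np.set_printoptions(precision=3,suppress=True)
def delta(t,yaw=None):
    o=robot.get_obs(); r=R.from_quat(o['tool_rot']); M=r.as_matrix()
    print('t',o['time'],'pos',np.array(o['position']),'q',np.array(o['q']),'F',np.array(o['ft_force']),'w',o['grip_width'])
    print('yaw',np.degrees(np.arctan2(M[1,0],M[0,0])),'z axis',M[:,2])
    print('tool delta cm',M.T@(np.array(t)-o['position'])*100)
E
python3 - <<'E'
from h import *
for n in ['top','scene']:
    im=cv2.imread(f'pics/{n}1.png').astype(int); b,g,r=im[...,0],im[...,1],im[...,2]
    m=((r>150)&(g<90)&(b<90)).astype(np.uint8)
    k,l,s,c=cv2.connectedComponentsWithStats(m)
    for i in range(1,k):
        if 20<s[i,4]<400: print(n,'red',c[i],s[i,4],pix2w(n,*c[i],0.058))
    m=((b>140)&(r<90)).astype(np.uint8)
    k,l,s,c=cv2.connectedComponentsWithStats(m)
    for i in range(1,k):
        if 20<s[i,4]<900: print(n,'blue',s[i],pix2w(n,s[i,0]+s[i,2]/2-.5,s[i,1]+s[i,3]/2-.5,0.097))
delta([0.6545,0.251,0.199])
E
```

```text
top red [233.87  166.217] 69 [0.653 0.253 0.058]
top red [473.571 172.844] 77 [ 0.638 -0.283  0.058]
top blue [215 190  22  21 173] [0.568 0.258 0.097]
scene red [180.696 176.661] 56 [ 0.636 -0.282  0.058]
scene red [377.592 273.921] 76 [0.653 0.254 0.058]
scene blue [387 226  22  19 158] [0.566 0.259 0.097]
t 0.5 pos [ 0.222 -0.584  0.199] q [-1.386  0.528  1.433  0.     1.181 -0.178] F [0.368 0.991 0.226] w 0.08716000166113125
yaw -69.21476354194992 z axis [ 0.  0. -1.]
tool delta cm [-62.737 -70.091  -0.032]
```

```bash
python3 -m creep '{"dp": [[-1,-1.2,0],[-2,-2.2,0],[-3,-3.4,0],[-3.3,-3.7,0],[-3.3,-3.7,0],[-3.3,-3.7,0],[-3.3,-3.7,0],[-3.3,-3.7,0],[-3.3,-3.7,0],[-3.3,-3.7,0],[-3.3,-3.7,0],[-3.3,-3.7,0],[-3.3,-3.7,0],[-3.3,-3.7,0],[-3.3,-3.7,0],[-3.3,-3.7,0],[-3.3,-3.7,0],[-3.3,-3.7,0],[-3,-3.4,0],[-2,-2.2,0]], "turn": [[0,0,0],[0,0,0],[0,0,0],[0,0,0],[0,0,0],[0,0,0],[0,0,0],[0,0,0],[0,0,0],[0,0,0],[0,0,0],[0,0,0],[0,0,0],[0,0,0],[0,0,0],[0,0,0],[0,0,0],[0,0,0],[0,0,0],[0,0,0]]}' 1 20
python3 -c "
from h import *
delta([0.6535,0.253,0.199])"
```

```text
time: 2.5
position: [0.6418, 0.2265, 0.1986]
tool_rot: [0.824, -0.567, -0.0, -0.001]
ft_force: [-0.2, -0.4, -0.9]
grip_width: 0.0004
t 2.5 pos [0.642 0.226 0.199] q [0.175 0.605 1.282 0.001 1.255 1.38 ] F [-0.15  -0.394 -0.939] w 0.0004411813245003575
yaw -69.05624367993612 z axis [ 0.     0.001 -1.   ]
tool delta cm [-2.06  -2.039 -0.032]
```

```bash
python3 -m creep '{"dp": [[-1.2,-1.1,0],[-1,-1,0],[0,0,0],[0,0,0],[0,0,0],[0,0,0],[0,0,0],[0,0,0],[0,0,0],[0,0,0]], "turn": [[0,0,0],[0,0,0],[0,0,-4],[0,0,-8.2],[0,0,-8.2],[0,0,-8.2],[0,0,-8.2],[0,0,-8.2],[0,0,-4],[0,0,0]]}'
python3 -c "
from h import *
save('wrist','w1.png')
for t in ['blue_objective','blue_release_top']:
    for d in robot.tip_of(t,'wrist'): 
        w=c2w('wrist',d['point']); print(t,round(d['confidence'],2),w,w2pix('wrist',w))
delta([0.6535,0.253,0.199])"
```

```text
time: 3.5
position: [0.653, 0.2502, 0.1987]
tool_rot: [0.984, -0.176, -0.0, 0.0]
ft_force: [0.3, 0.8, 0.5]
grip_width: 0.0011
blue_objective 0.82 [0.455 0.23  0.001] [185.298 236.798]
blue_objective 0.75 [ 0.564  0.378 -0.001] [211.626  93.708]
blue_objective 0.65 [0.567 0.258 0.028] [250.558 194.253]
blue_release_top 0.85 [0.652 0.25  0.06 ] [321.615 181.345]
t 3.65 pos [0.653 0.25  0.199] q [0.206 0.632 1.225 0.    1.284 0.561] F [ 0.418 -0.29  -1.142] w 0.00037361379860204004
yaw -20.300572309465434 z axis [-0. -0. -1.]
tool delta cm [-0.087 -0.259 -0.028]
```

View pics/w1.png

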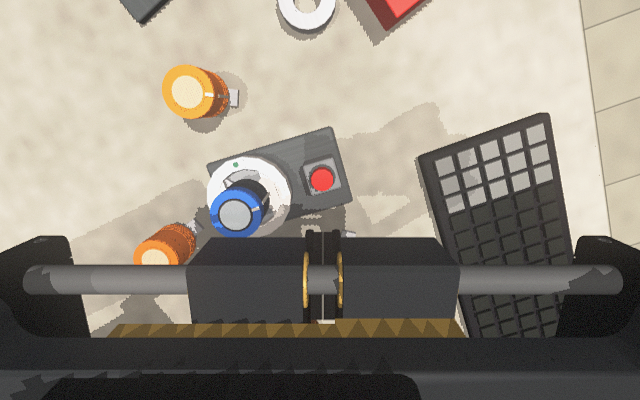

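The wrist view shows the red button at (321,180), next to the blue-ringed objective at (238,212). It agrees with the other cameras at about (0.653,0.252).

```bash
python3 -m creep '{"dp": [[0,-0.2,1],[0,0,2],[0,0,3],[0,0,3],[0,0,2],[0,0,1],[0,0,0.7],[0,0,0.4],[0,0,0.3],[0,0,0.3],[0,0,0.3],[0,0,0.3],[0,0,0.3],[0,0,0.2],[0,0,0]], "turn": [[0,0,0],[0,0,0],[0,0,0],[0,0,0],[0,0,0],[0,0,0],[0,0,0],[0,0,0],[0,0,0],[0,0,0],[0,0,0],[0,0,0],[0,0,0],[0,0,0],[0,0,0]]}'
python3 -c "
from h import *
delta([0.653,0.252,0.05])"
```

```text
time: 5.15
position: [0.6541, 0.2521, 0.0502]
tool_rot: [0.984, -0.175, -0.0, 0.0]
ft_force: [0.5, 0.4, 1.1]
grip_width: 0.0006
t 5.15 pos [0.654 0.252 0.05 ] q [0.209 0.799 1.332 0.    1.011 0.562] F [0.46  0.416 1.105] w 0.0005513292338775167
yaw -20.214448582067018 z axis [-0.001 -0.    -1.   ]
tool delta cm [-0.103  0.052  0.021]
```

```bash
python3 -m creep '{"dp": [[0,0,0.1],[0,0,0.05],[0,0,0],[0,0,0]], "turn": [[0,0,0],[0,0,0],[0,0,0],[0,0,0]]}'; python3 -m creep '{"dp": [[0,0,-0.5],[0,0,-1],[0,0,-2],[0,0,-3],[0,0,-3],[0,0,-3],[0,0,0]], "turn": [[0,0,0],[0,0,0],[0,0,0],[0,0,0],[0,0,0],[0,0,0],[0,0,0]]}' -1
python3 -c "
from h import *
save('wrist','w2.png')
save('scene','s2.png')
for n in ['wrist','scene']:
  for t in ['blue_objective','blue_release_top']:
    for d in robot.tip_of(t,n): 
        w=c2w(n,d['point']); print(t,round(d['confidence'],2),w,w2pix(n,w))
im=cv2.imread('pics/s2.png')[170:310,310:470]
a=cv2.resize(im,None,fx=4,fy=4);cv2.imwrite('pics/s2c.png',a)
delta([0.569,0.2595,0.058])"
```

```text
time: 5.55
position: [0.6545, 0.2522, 0.0492]
tool_rot: [0.984, -0.175, 0.0, -0.0]
ft_force: [0.4, -0.7, 0.3]
grip_width: 0.0006
time: 6.25
position: [0.6583, 0.2532, 0.1811]
tool_rot: [0.984, -0.175, 0.006, -0.002]
ft_force: [0.7, 1.3, 0.1]
grip_width: 0.0487
blue_objective 0.95 [0.562 0.254 0.023] [244.216 204.54 ]
blue_objective 0.89 [ 0.635  0.139 -0.005] [339.817 261.22 ]
blue_objective 0.74 [ 0.451  0.227 -0.002] [175.802 248.259]
blue_objective 0.63 [ 0.553  0.377 -0.003] [196.072  99.351]
blue_release_top 0.56 [0.643 0.25  0.049] [314.035 189.569]
blue_objective 0.76 [0.567 0.379 0.001] [440.573 276.347]
blue_objective 0.67 [0.569 0.258 0.03 ] [392.716 249.408]
blue_objective 0.61 [0.64  0.142 0.004] [333.764 258.536]
blue_release_top 0.43 [0.653 0.251 0.062] [376.836 272.552]
t 6.55 pos [0.653 0.252 0.172] q [ 0.209  0.66   1.248 -0.     1.238  0.562] F [0.05  0.999 0.483] w 0.07242291642787953
yaw -20.2147444963377 z axis [-0.003 -0.001 -1.   ]
tool delta cm [-8.145  2.184 11.475]
```

View pics/w2.png

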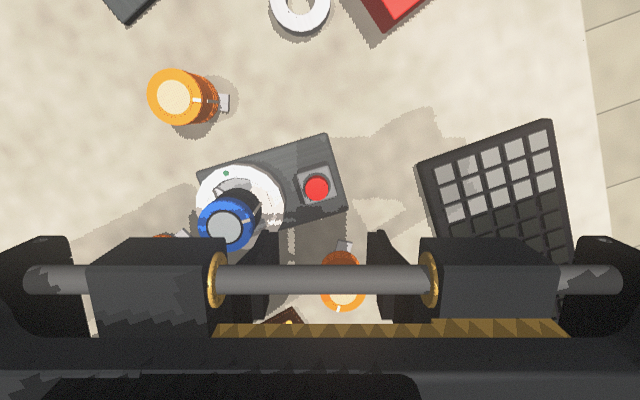

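View pics/s2c.png

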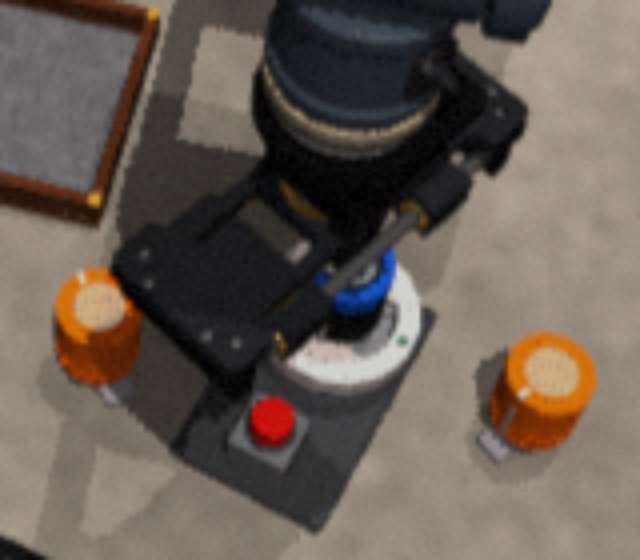

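```bash
python3 -c "
from h import *
for f in ['scene1','s2']:
    im=cv2.imread(f'pics/{f}.png').astype(int)[255:295,360:400]; b,g,r=im[...,0],im[...,1],im[...,2]
    m=((r>120)&(g<70)&(b<70)).astype(np.uint8)
    k,l,s,c=cv2.connectedComponentsWithStats(m)
    for i in range(1,k): print(f,c[i]+[360,255],s[i])
print(w2pix('scene',[.653,.252,.06]),w2pix('scene',[.653,.252,.05]))
a=[cv2.resize(cv2.imread(f'pics/{f}.png')[255:300,355:405],None,fx=7,fy=7,interpolation=3) for f in ['scene1','s2']]
cv2.imwrite('pics/cmp.png',np.hstack(a))
"
```

```text
scene1 [377.682 274.057] [13 14 11 11 88]
s2 [377.744 274.022] [13 14 11 11 90]
[376.957 273.257] [376.532 275.117]
```

View pics/cmp.png

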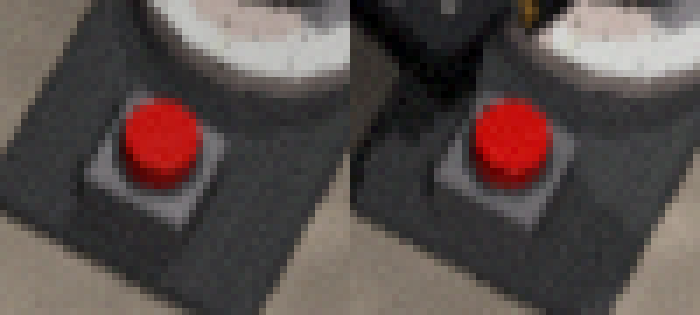

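The before/after crops show the button in the same place ((377.7,274.0) in both), so the press didn't register. I'll go down again and look while the tip is at the bottom.

```bash
python3 -m creep '{"dp": [[0,0,0],[0,0,1],[0,0,2],[0,0,3],[0,0,2],[0,0,1.5],[0,0,1],[0,0,0.5],[0,0,0.5],[0,0,0],[0,0,0]], "turn": [[0,0,0],[0,0,0],[0,0,0],[0,0,0],[0,0,0],[0,0,0],[0,0,0],[0,0,0],[0,0,0],[0,0,0],[0,0,0]]}' 1
python3 -c "
from h import *
im=save('scene','s3.png')[:,:,::-1]
o=robot.get_obs(); print(w2pix('scene',o['position']))
w=save('wrist','w3.png'); print(w2pix('wrist',o['position']),w2pix('wrist',[.653,.252,.06]))
a=cv2.resize(im[220:310,320:440],None,fx=6,fy=6,interpolation=3)
cv2.imwrite('pics/s3c.png',a)
delta([.653,.252,.05])
"
```

```text
time: 7.65
position: [0.655, 0.2523, 0.0599]
tool_rot: [0.984, -0.175, 0.001, -0.0]
ft_force: [0.9, -0.1, -0.8]
grip_width: 0.0032
[376.732 274.112]
[322.913 229.495] [319.959 231.052]
t 7.75 pos [0.655 0.252 0.06 ] q [0.209 0.786 1.327 0.    1.026 0.562] F [ 0.392 -0.332 -0.787] w 0.0014086289479169117
yaw -20.20985095249068 z axis [ 0.002  0.    -1.   ]
tool delta cm [-0.182  0.108  1.009]
```

View pics/s3c.png

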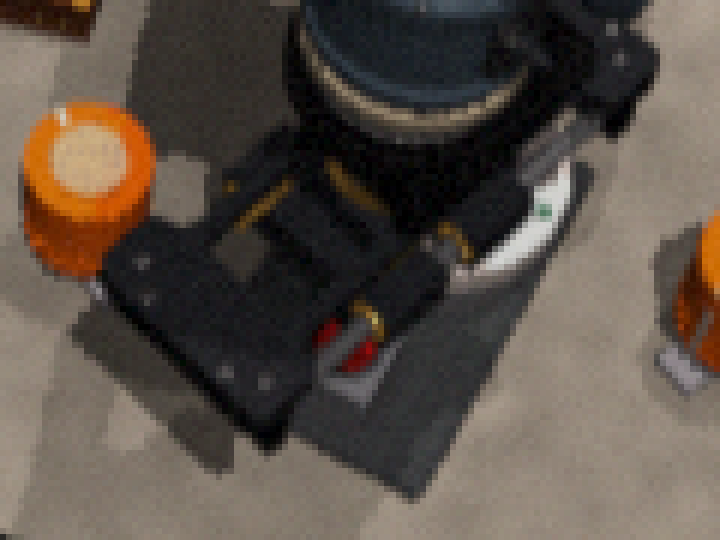

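View pics/w3.png

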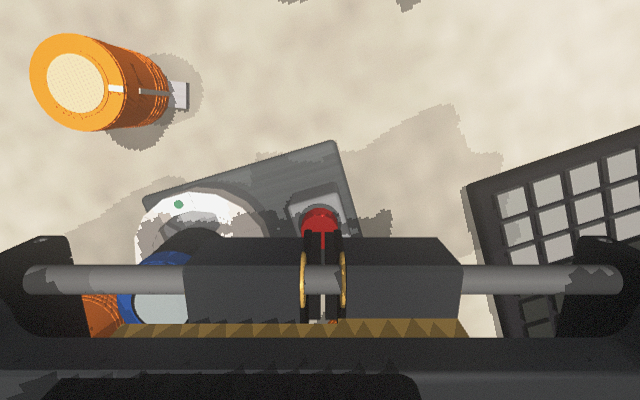

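```bash
python3 -c "
from h import *
im=cv2.imread('pics/w3.png')
big=cv2.resize(im[180:260,260:380],None,fx=6,fy=6,interpolation=3)
for z,col in [(.06,(0,255,0)),(.05,(255,255,0)),(.044,(255,0,255))]:
    P=[w2pix('wrist',[.653+.012*np.cos(a),.252+.012*np.sin(a),z]) for a in np.linspace(0,6.283,40)]
    for p in P: cv2.circle(big,tuple(int(v) for v in (p-[260,180])*6+3),2,col,-1)
cv2.imwrite('pics/w3c.png',big)
"
```

```text
(no output)
```

View pics/w3c.png

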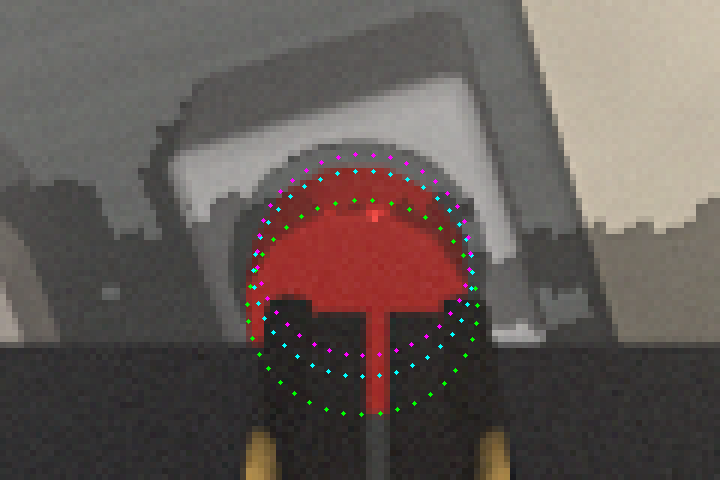

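The top edge of the button matches the 60 mm circle, so the button is still up and the fingers are centred over it. I'll press in steps and read the force.

```bash
python3 -m creep '{"dp": [[0,0,0.2],[0,0,0.2],[0,0,0],[0,0,0]], "turn": [[0,0,0],[0,0,0],[0,0,0],[0,0,0]]}' 
python3 -m creep '{"dp": [[0,0,0.2],[0,0,0.2],[0,0,0],[0,0,0]], "turn": [[0,0,0],[0,0,0],[0,0,0],[0,0,0]]}' 
python3 -m creep '{"dp": [[0,0,0.2],[0,0,0.1],[0,0,0],[0,0,0]], "turn": [[0,0,0],[0,0,0],[0,0,0],[0,0,0]]}' 
python3 -c "
from h import *
o=robot.get_obs()
w=save('wrist','w4.png')[:,:,::-1]
big=cv2.resize(w[180:260,260:380],None,fx=6,fy=6,interpolation=3)
for z,col in [(.06,(0,255,0)),(.05,(255,255,0)),(.044,(255,0,255))]:
    P=[w2pix('wrist',[.653+.012*np.cos(a),.252+.012*np.sin(a),z]) for a in np.linspace(0,6.283,40)]
    for p in P: cv2.circle(big,tuple(int(v) for v in (p-[260,180])*6+3),2,col,-1)
cv2.imwrite('pics/w4c.png',big)
delta([.653,.252,.05])
"
```

```text
time: 8.15
position: [0.6543, 0.2522, 0.055]
tool_rot: [0.984, -0.175, -0.0, 0.0]
ft_force: [-0.8, 0.2, -0.2]
grip_width: 0.0008
time: 8.55
position: [0.6543, 0.2522, 0.051]
tool_rot: [0.984, -0.175, -0.0, 0.0]
ft_force: [0.1, 0.5, 0.0]
grip_width: 0.0004
time: 8.95
position: [0.6544, 0.2522, 0.0481]
tool_rot: [0.984, -0.175, -0.0, -0.0]
ft_force: [-0.8, 0.1, -0.3]
grip_width: 0.0004
t 9.0 pos [0.654 0.252 0.048] q [ 0.209  0.801  1.333 -0.     1.007  0.562] F [-0.631 -0.195 -0.89 ] w 0.00023800286228688164
yaw -20.212336458258992 z axis [ 0. -0. -1.]
tool delta cm [-0.13   0.069 -0.185]
```

View pics/w4c.png

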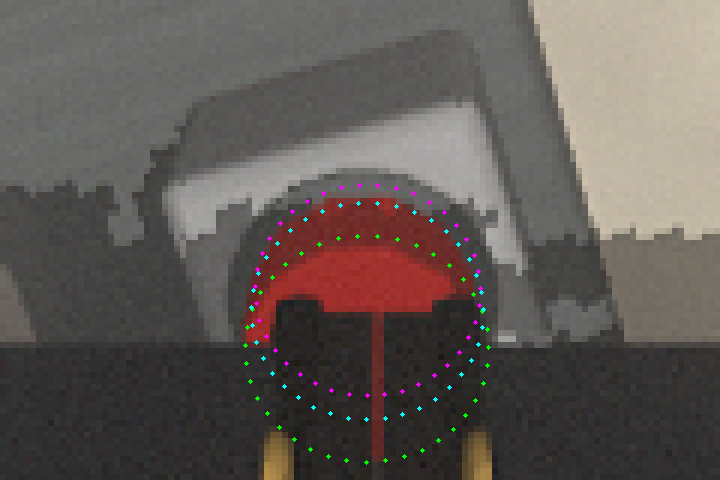

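```bash
python3 -c "
from h import *
o=robot.get_obs(); print(o['joint_torque'],o['moment'])
im=save('scene','s5.png')[:,:,::-1]
p=w2pix('scene',o['position']);print(p)
a=cv2.resize(im[240:300,340:420],None,fx=8,fy=8,interpolation=3)
cv2.circle(a,tuple(int(v) for v in (p-[340,240])*8+4),4,(0,255,0),1)
cv2.imwrite('pics/s5c.png',a)
print(w2pix('wrist',o['position']))
M=R.from_quat(o['tool_rot']).as_matrix(); print([w2pix('wrist',o['position']+M@np.array(v)) for v in [[0,.0095,0],[0,-.0095,0],[0,0,-.019],[.01,0,0]]])
"
```

```text
[  0.001 -52.499 -15.002   0.071  -0.006  -0.   ] [ 0.031 -0.132  0.028]
[376.27  276.046]
[322.818 229.547]
[array([322.828, 243.566]), array([322.809, 215.16 ]), array([322.845, 241.785]), array([338.795, 229.535])]
```

View pics/s5c.png

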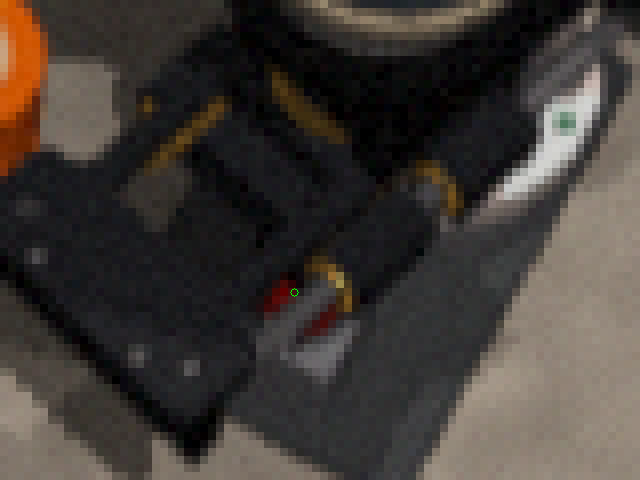

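View pics/w4.png

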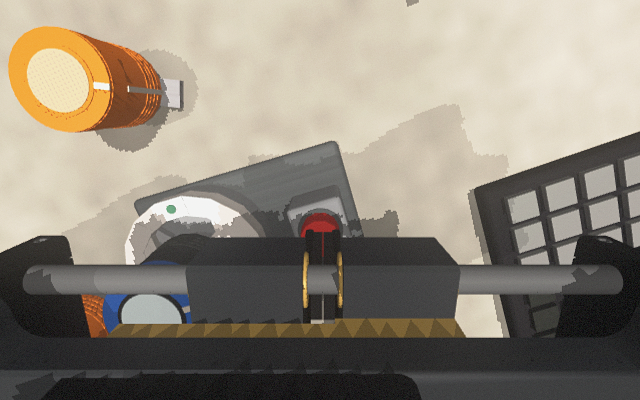

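The button is not depressed, there is no contact force, and the finger ends look about 10 to 20 mm shorter than the TCP suggests. I'll back off and turn the gripper so its long body clears the objective. Then I'll feel downward.

```bash
python3 -m creep '{"dp": [[0,0,-1],[0,0,-2],[0,0,-2],[0,0,0],[0,0,0],[0,0,0],[0,0,0],[0,0,0],[0,0,0],[0,0,0],[0,0,0],[0,0,0],[0,0,0],[0,0,0]], "turn": [[0,0,0],[0,0,0],[0,0,0],[0,0,4],[0,0,8],[0,0,8],[0,0,8],[0,0,8],[0,0,8],[0,0,8],[0,0,8],[0,0,8],[0,0,8],[0,0,0]]}' 
python3 -c "
from h import *
o=robot.get_obs(); 
im=save('scene','s6.png')[:,:,::-1]
p=w2pix('scene',o['position']);print(p)
a=cv2.resize(im[200:300,320:440],None,fx=6,fy=6,interpolation=3)
cv2.circle(a,tuple(int(v) for v in (p-[320,200])*6+3),4,(0,255,0),1)
cv2.imwrite('pics/s6c.png',a)
save('wrist','w6.png')
print(w2pix('wrist',o['position']))
delta([.653,.252,.05])
"
```

```text
time: 10.45
position: [0.6548, 0.2523, 0.0991]
tool_rot: [-0.668, 0.744, -0.0, 0.0]
ft_force: [0.4, 0.2, 0.9]
grip_width: 0.0003
[378.471 266.442]
[320.705 230.56 ]
t 10.55 pos [0.655 0.252 0.099] q [0.209 0.739 1.306 0.    1.095 1.885] F [-0.077  0.114 -0.185] w 0.0008101969915719474
yaw -96.04382280760528 z axis [ 0.001  0.    -1.   ]
tool delta cm [0.046 0.164 4.879]
```

View pics/s6c.png

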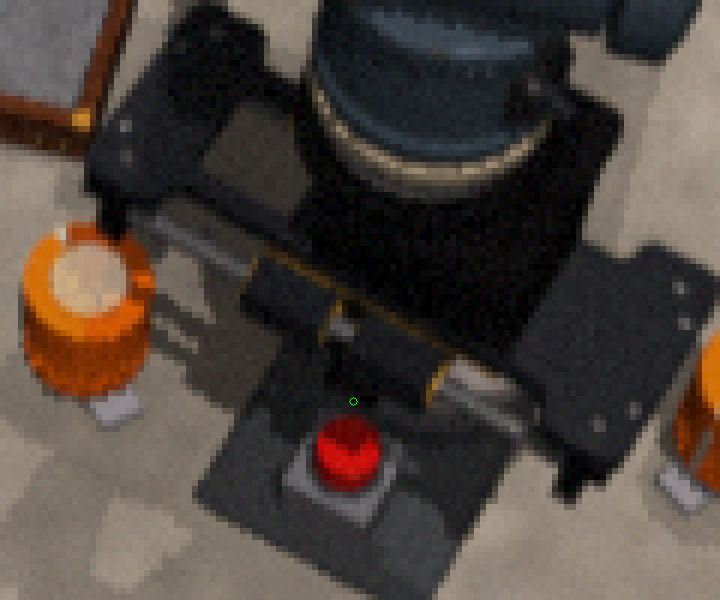

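View pics/w6.png

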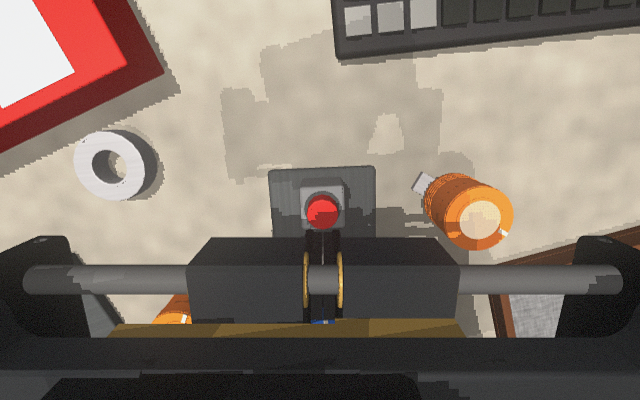

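```bash
python3 -c "
from h import *
o=robot.get_obs(); 
im=cv2.imread('pics/s6.png')
a=cv2.resize(im[245:290,355:405],None,fx=14,fy=12,interpolation=cv2.INTER_NEAREST)
a=np.clip(a.astype(float)*2.5,0,255).astype(np.uint8)
M=R.from_quat(o['tool_rot']).as_matrix()
for k in [0,-.01,-.02,-.03]:
  for w in [-.0095,0,.0095]:
    p=w2pix('scene',o['position']+M@np.array([0,w,k])); cv2.circle(a,(int((p[0]-355)*14+7),int((p[1]-245)*12+6)),3,(0,255,0) if k==0 else (255,255,0),-1)
cv2.imwrite('pics/s6d.png',a)
"
```

```text
(no output)
```

View pics/s6d.png

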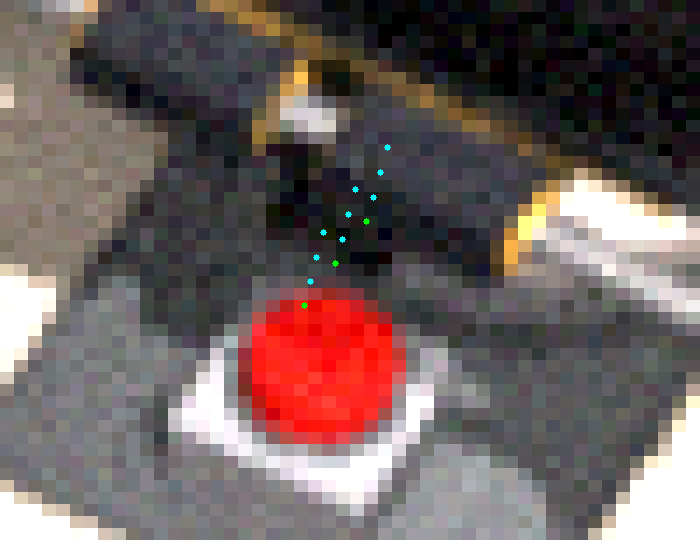

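```bash
python3 -m creep '{"dp": [[0,0.1,1],[0,0,1.5],[0,0,1.5],[0,0,0.7],[0,0,0.3],[0,0,0],[0,0,0]], "turn": [[0,0,0],[0,0,0],[0,0,0],[0,0,0],[0,0,0],[0,0,0],[0,0,0]]}' 
python3 -m creep '{"dp": [[0,0,0.1],[0,0,0.1],[0,0,0],[0,0,0]], "turn": [[0,0,0],[0,0,0],[0,0,0],[0,0,0]]}' 
python3 -m creep '{"dp": [[0,0,0.1],[0,0,0.1],[0,0,0],[0,0,0]], "turn": [[0,0,0],[0,0,0],[0,0,0],[0,0,0]]}' 
python3 -m creep '{"dp": [[0,0,0.1],[0,0,0.1],[0,0,0],[0,0,0]], "turn": [[0,0,0],[0,0,0],[0,0,0],[0,0,0]]}'
```

```text
time: 11.25
position: [0.6539, 0.2524, 0.0484]
tool_rot: [-0.668, 0.744, -0.0, 0.0]
ft_force: [0.5, 0.2, -0.0]
grip_width: 0.0005
time: 11.65
position: [0.6535, 0.2523, 0.0464]
tool_rot: [-0.668, 0.744, -0.0, 0.0]
ft_force: [0.2, 0.4, -0.6]
grip_width: 0.0003
time: 12.05
position: [0.6534, 0.2523, 0.0441]
tool_rot: [-0.668, 0.744, 0.0, -0.0]
ft_force: [-0.2, 0.2, -0.6]
grip_width: 0.0009
time: 12.45
position: [0.6534, 0.2523, 0.0421]
tool_rot: [-0.668, 0.744, 0.0, -0.0]
ft_force: [-0.4, -0.6, -0.0]
grip_width: 0.0005
```

The reported TCP is below the pillar top with no force, so the real finger ends are higher than reported. I'll keep feeling downward.

```bash
python3 -m creep '{"dp": [[0,0,0.1],[0,0,0.1],[0,0,0],[0,0,0]], "turn": [[0,0,0],[0,0,0],[0,0,0],[0,0,0]]}' 
python3 -m creep '{"dp": [[0,0,0.1],[0,0,0.1],[0,0,0],[0,0,0]], "turn": [[0,0,0],[0,0,0],[0,0,0],[0,0,0]]}' 
python3 -c "
from h import *
o=robot.get_obs(); 
w=save('wrist','w7.png')[:,:,::-1]
a=cv2.resize(w[180:260,260:380],None,fx=6,fy=6,interpolation=3)
cv2.imwrite('pics/w7c.png',a)
im=save('scene','s7.png')[:,:,::-1]
a=cv2.resize(im[200:300,320:440],None,fx=6,fy=6,interpolation=3)
a=np.clip(a.astype(float)*1.7,0,255).astype(np.uint8)
cv2.imwrite('pics/s7c.png',a)
delta([.653,.252,.05])
"
```

```text
time: 12.85
position: [0.6534, 0.2523, 0.0401]
tool_rot: [-0.668, 0.744, 0.0, -0.0]
ft_force: [0.1, 0.4, -0.1]
grip_width: 0.0004
time: 13.25
position: [0.6534, 0.2523, 0.0381]
tool_rot: [-0.668, 0.744, 0.0, -0.0]
ft_force: [0.0, 0.3, -0.1]
grip_width: 0.0005
t 13.35 pos [0.653 0.252 0.038] q [0.209 0.813 1.34  0.    0.989 1.889] F [ 0.104  0.269 -0.021] w 5.8106587034663815e-05
yaw -96.21539453761969 z axis [-0.  0. -1.]
tool delta cm [ 0.036  0.041 -1.185]
```

View pics/w7c.png

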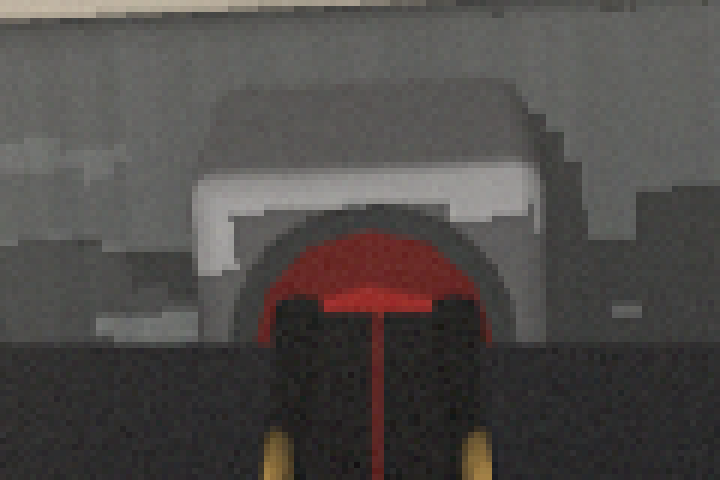

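View pics/s7c.png

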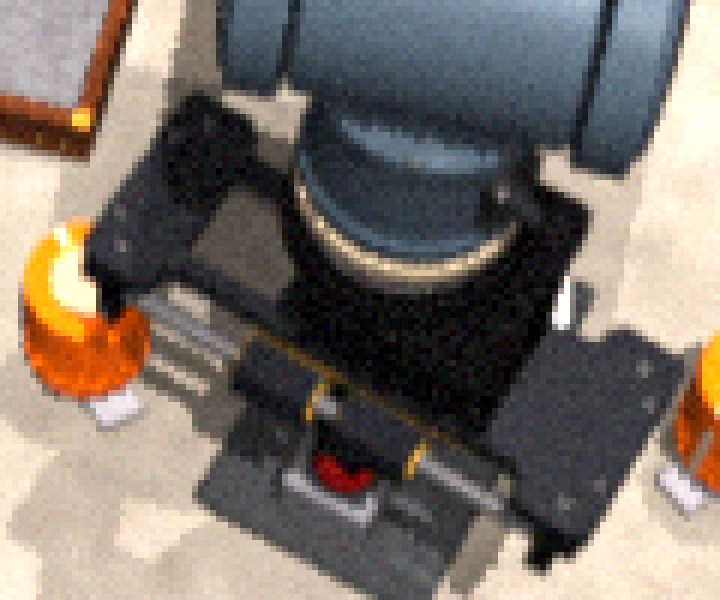

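```bash
python3 -m creep '{"dp": [[0,0,0.1],[0,0,0.1],[0,0,0],[0,0,0]], "turn": [[0,0,0],[0,0,0],[0,0,0],[0,0,0]]}' 
python3 -m creep '{"dp": [[0,0,0.1],[0,0,0.1],[0,0,0],[0,0,0]], "turn": [[0,0,0],[0,0,0],[0,0,0],[0,0,0]]}' 
python3 -m creep '{"dp": [[0,0,0.1],[0,0,0.1],[0,0,0],[0,0,0]], "turn": [[0,0,0],[0,0,0],[0,0,0],[0,0,0]]}'
```

```text
time: 13.75
position: [0.6535, 0.2523, 0.0362]
tool_rot: [-0.668, 0.744, -0.0, 0.0]
ft_force: [-0.1, -0.4, 1.5]
grip_width: 0.0003
time: 14.15
position: [0.6535, 0.2523, 0.0343]
tool_rot: [-0.668, 0.744, -0.0, 0.0]
ft_force: [-0.6, -0.0, 2.7]
grip_width: 0.0004
time: 14.55
position: [0.6536, 0.2523, 0.032]
tool_rot: [-0.668, 0.744, -0.0, 0.0]
ft_force: [-0.4, 0.6, 1.6]
grip_width: 0.0008
```

Contact: about 2 N from a reported z of about 0.037. The true finger ends are therefore about 22 mm above the reported TCP. I'll press on to the hard stop.

```bash
python3 -m creep '{"dp": [[0,0,0.1],[0,0,0.1],[0,0,0.1],[0,0,0]], "turn": [[0,0,0],[0,0,0],[0,0,0],[0,0,0]]}' 
python3 -m creep '{"dp": [[0,0,0.1],[0,0,0],[0,0,0]], "turn": [[0,0,0],[0,0,0],[0,0,0]]}' 
python3 -m creep '{"dp": [[0,0,0.1],[0,0,0],[0,0,0]], "turn": [[0,0,0],[0,0,0],[0,0,0]]}'
```

```text
time: 14.95
position: [0.6535, 0.2523, 0.029]
tool_rot: [-0.668, 0.744, -0.0, 0.0]
ft_force: [0.3, 0.8, 1.7]
grip_width: 0.0006
time: 15.25
position: [0.6535, 0.2523, 0.028]
tool_rot: [-0.668, 0.744, -0.0, 0.0]
ft_force: [0.1, 0.7, 1.9]
grip_width: 0.0005
time: 15.55
position: [0.6535, 0.2523, 0.0271]
tool_rot: [-0.668, 0.744, -0.0, 0.0]
ft_force: [0.6, 0.5, 2.3]
grip_width: 0.0001
```

```bash
python3 -m creep '{"dp": [[0,0,0.1],[0,0,0],[0,0,0]], "turn": [[0,0,0],[0,0,0],[0,0,0]]}' 
python3 -m creep '{"dp": [[0,0,0.1],[0,0,0],[0,0,0]], "turn": [[0,0,0],[0,0,0],[0,0,0]]}' 
python3 -c "
from h import *
w=save('wrist','w8.png')[:,:,::-1]
a=cv2.resize(w[180:260,260:380],None,fx=6,fy=6,interpolation=3)
cv2.imwrite('pics/w8c.png',a)"
```

```text
time: 15.85
position: [0.6536, 0.2523, 0.0266]
tool_rot: [-0.668, 0.744, -0.0, 0.0]
ft_force: [0.1, -0.5, 3.9]
grip_width: 0.0007
time: 16.15
position: [0.6536, 0.2524, 0.0265]
tool_rot: [-0.668, 0.744, -0.0, 0.0]
ft_force: [-1.5, -0.6, 8.9]
grip_width: 0.0002
```

View pics/w8c.png

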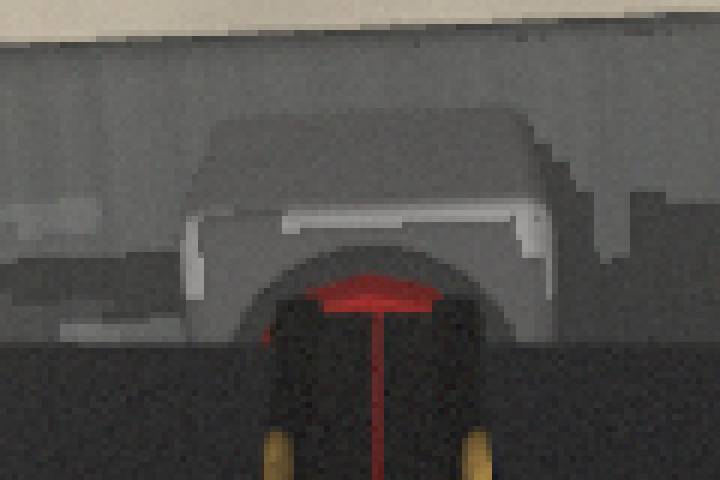

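The button is down against its hard stop: 8.9 N at reported z 0.0265, which gives a 23.5 mm length offset. I'll retract, open the gripper and move above the blue objective.

```bash
python3 -m creep '{"dp": [[0,0,-0.5],[0,0,-1],[0,0,-2],[0,0,-3],[0,0,-3],[0,0,-2],[0,0,-1.5],[0,0,0]], "turn": [[0,0,0],[0,0,0],[0,0,0],[0,0,0],[0,0,0],[0,0,0],[0,0,0],[0,0,0]]}' -1
python3 -c "
from h import *
im=save('scene','s9.png')
for t in ['blue_objective','blue_release_top']:
    for d in robot.tip_of(t,'scene'): print(t,round(d['confidence'],2),c2w('scene',d['point']))
a=[cv2.resize(cv2.imread(f'pics/{f}.png')[230:300,345:425],None,fx=5,fy=5,interpolation=3) for f in ['scene1','s9']]
cv2.imwrite('pics/cmp2.png',np.hstack(a))
delta([.5685,.2588,.156])"
```

```text
time: 17.0
position: [0.6549, 0.2527, 0.1577]
tool_rot: [-0.668, 0.744, -0.001, 0.002]
ft_force: [0.5, 0.0, 0.7]
grip_width: 0.0563
blue_objective 0.93 [0.568 0.381 0.   ]
blue_objective 0.78 [ 0.637  0.143 -0.001]
blue_objective 0.55 [0.569 0.261 0.033]
blue_release_top 0.55 [0.654 0.252 0.053]
t 17.15 pos [0.652 0.252 0.154] q [ 0.209  0.677  1.268 -0.     1.2    1.889] F [ 0.314 -0.233 -0.9  ] w 0.06849066807545924
yaw -96.21364064833831 z axis [-0.003 -0.001 -1.   ]
tool delta cm [ 0.238  8.41  -0.209]
```

View pics/cmp2.png

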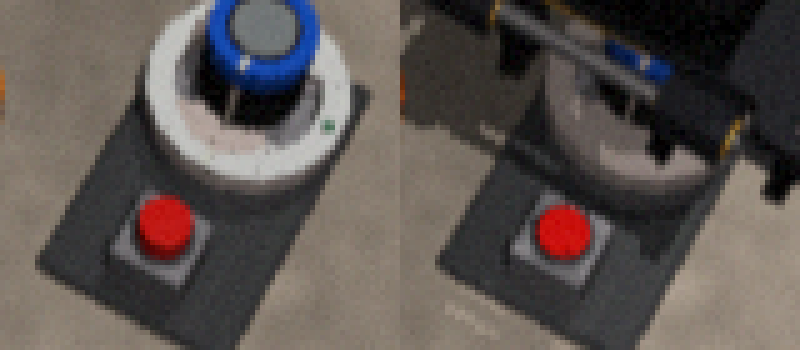

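The right-hand crop shows the button cap sunk onto its pillar at (563,232), so it is latched down. Next I move above the objective and check.

```bash
python3 -m creep '{"dp": [[0.05,1,0],[0.1,2.5,0],[0.1,3,0],[0,1.5,0],[0,0.4,0],[0,0,0],[0,0,0]], "turn": [[0,0,0],[0,0,0],[0,0,0],[0,0,0],[0,0,0],[0,0,0],[0,0,0]]}' -1
python3 -c "
from h import *
w=save('wrist','w10.png');s=save('scene','s10.png')
cv2.imwrite('pics/s10c.png',cv2.resize(s[200:300,320:440,::-1],None,fx=6,fy=6,interpolation=3))
delta([.5685,.2588,.0385])"
```

```text
time: 17.85
position: [0.5705, 0.2589, 0.155]
tool_rot: [-0.668, 0.744, -0.0, 0.0]
ft_force: [-0.4, -0.1, -0.9]
grip_width: 0.0869
t 17.95 pos [0.571 0.259 0.155] q [ 0.248  0.579  1.472 -0.     1.09   1.927] F [-0.074 -0.186  0.643] w 0.08716009847819758
yaw -96.24183431948276 z axis [ 0.001  0.    -1.   ]
tool delta cm [ 0.025  0.232 11.65 ]
```

View pics/w10.png

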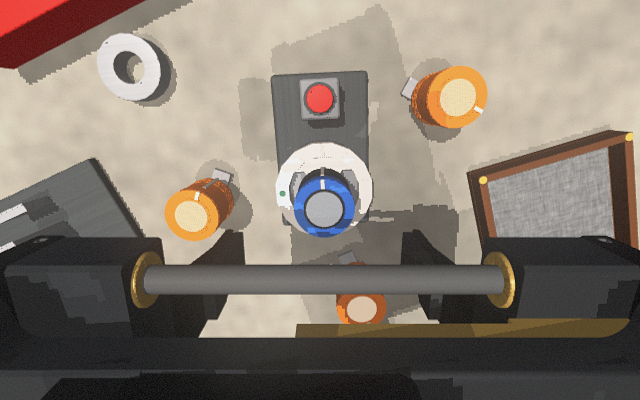

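View pics/s10c.png

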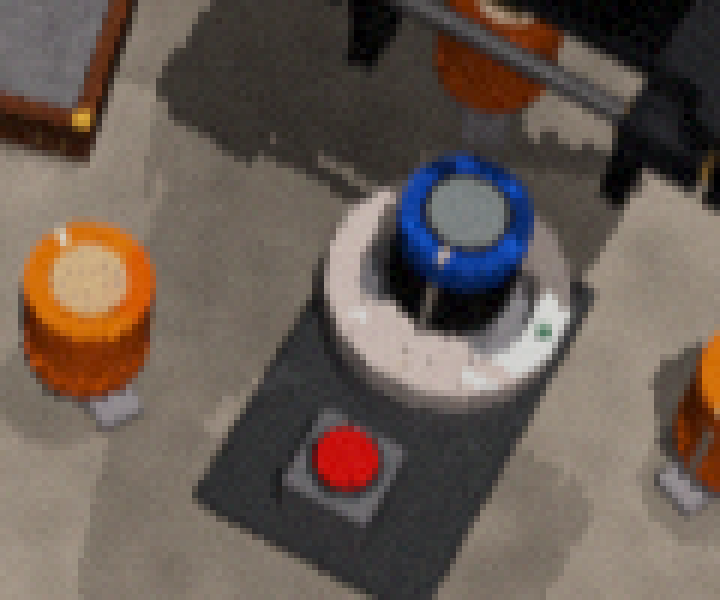

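The view shows the objective at (323,208), centred between the fingers, with the pressed button at (319,98). Descending.

```bash
python3 -m creep '{"dp": [[0,0.2,1],[0,0,2],[0,0,2.5],[0,0,2],[0,0,1.5],[0,0,1],[0,0,0.5],[0,0,0.3],[0,0,0.3],[0,0,0.2],[0,0,0.2],[0,0,0]], "turn": [[0,0,0],[0,0,0],[0,0,0],[0,0,0],[0,0,0],[0,0,0],[0,0,0],[0,0,0],[0,0,0],[0,0,0],[0,0,0],[0,0,0]]}' -1
python3 -c "
from h import *
w=save('wrist','w11.png')
delta([.5685,.2588,.0385])"
```

```text
time: 19.15
position: [0.5677, 0.2592, 0.0403]
tool_rot: [-0.668, 0.744, -0.0, 0.0]
ft_force: [0.8, 0.2, 0.0]
grip_width: 0.0871
t 19.2 pos [0.568 0.259 0.04 ] q [0.249 0.73  1.553 0.    0.858 1.929] F [-0.622 -0.228  0.266] w 0.08729224789411474
yaw -96.20848201484853 z axis [ 0.  0. -1.]
tool delta cm [ 0.032 -0.078  0.186]
```

View pics/w11.png

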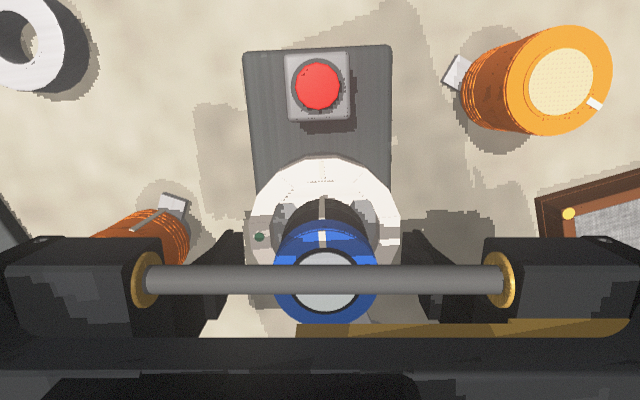

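The barrel at (323,275) is between the fingers. Closing.

```bash
python3 -m creep '{"dp": [[0,0,0],[0,0,0],[0,0,0],[0,0,0],[0,0,0],[0,0,0],[0,0,0],[0,0,0]], "turn": [[0,0,0],[0,0,0],[0,0,0],[0,0,0],[0,0,0],[0,0,0],[0,0,0],[0,0,0]]}' 1 40
python3 -m creep '{"dp": [[0,0,0],[0,0,0],[0,0,0],[0,0,0]], "turn": [[0,0,-3],[0,0,-5],[0,0,-5],[0,0,0]]}'
```

```text
time: 20.0
position: [0.5676, 0.2589, 0.0402]
tool_rot: [-0.668, 0.744, -0.0, -0.0]
ft_force: [0.2, -1.5, 0.3]
grip_width: 0.0474
time: 20.4
position: [0.568, 0.2595, 0.0402]
tool_rot: [0.748, -0.664, 0.0, -0.0]
ft_force: [0.5, -0.8, 0.6]
grip_width: 0.0474
```

Gripped at 47.4 mm, and the lateral forces stay small. Continuing the twist to about 88 degrees.

```bash
python3 -m creep '{"dp": [[0,0,0],[0,0,0],[0,0,0],[0,0,0],[0,0,0],[0,0,0],[0,0,0],[0,0,0]], "turn": [[0,0,-5],[0,0,-5],[0,0,-5],[0,0,-5],[0,0,-5],[0,0,-5],[0,0,-5],[0,0,0]]}'
python3 -m creep '{"dp": [[0,0,0],[0,0,0],[0,0,0],[0,0,0],[0,0,0],[0,0,0],[0,0,0],[0,0,0],[0,0,0],[0,0,0]], "turn": [[0,0,-5],[0,0,-5],[0,0,-5],[0,0,-5],[0,0,-5],[0,0,-5],[0,0,-5],[0,0,-5],[0,0,0],[0,0,0]]}'
python3 -c "
from h import *
w=save('wrist','w12.png');s=save('scene','s12.png')
cv2.imwrite('pics/s12c.png',cv2.resize(s[200:300,320:440,::-1],None,fx=6,fy=6,interpolation=3))
delta([.5685,.2588,.0385]); print(robot.get_obs()['moment'])"
```

```text
time: 21.2
position: [0.5677, 0.2594, 0.0402]
tool_rot: [0.912, -0.409, -0.0, -0.0]
ft_force: [0.9, 1.4, 0.4]
grip_width: 0.0473
time: 22.2
position: [0.5673, 0.2592, 0.0402]
tool_rot: [0.997, -0.073, -0.0, -0.0]
ft_force: [-0.4, 0.7, 1.1]
grip_width: 0.0469
t 22.3 pos [0.567 0.259 0.04 ] q [0.25  0.731 1.553 0.    0.858 0.395] F [-0.897  0.609  1.438] w 0.04708886109570794
yaw -8.352261584545376 z axis [-0.001  0.    -1.   ]
tool delta cm [0.124 0.024 0.165]
[ 0.197  0.179 -0.076]
```

View pics/w12.png

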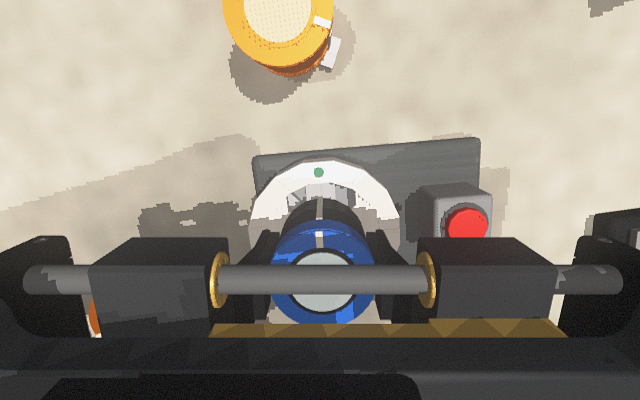

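View pics/s12c.png

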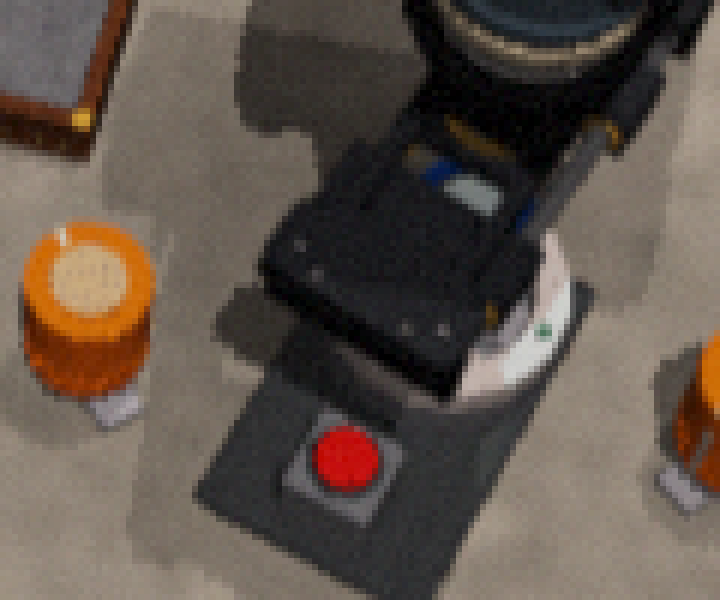

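The index line at (319,230) now points at the green dot at (319,172), so the objective turned with the gripper, about 88°. Lifting straight up.

```bash
python3 -m creep '{"dp": [[0,0,-0.3],[0,0,-0.5],[0,0,-0.5],[0,0,-0.5],[0,0,-0.7],[0,0,-1],[0,0,-1.5],[0,0,-1.5],[0,0,-1.5],[0,0,-1],[0,0,0],[0,0,0]], "turn": [[0,0,0],[0,0,0],[0,0,0],[0,0,0],[0,0,0],[0,0,0],[0,0,0],[0,0,0],[0,0,0],[0,0,0],[0,0,0],[0,0,0]]}'
python3 -c "
from h import *
w=save('wrist','w13.png');s=save('scene','s13.png')
cv2.imwrite('pics/s13c.png',cv2.resize(s[140:300,280:440,::-1],None,fx=4,fy=4,interpolation=3))
for n in ['scene','top']:
  if n=='top': save(n,'t13.png')
  for t in ['tray','blue_objective']:
    for d in robot.tip_of(t,n): print(n,t,round(d['confidence'],2),c2w(n,d['point']))
delta([.5035,.014,.13])"
```

```text
time: 23.5
position: [0.5676, 0.2591, 0.1304]
tool_rot: [0.997, -0.072, 0.0, -0.0]
ft_force: [0.3, -0.2, -3.0]
grip_width: 0.0473
scene tray 0.76 [0.501 0.02  0.002]
scene blue_objective 0.67 [0.568 0.382 0.002]
scene blue_objective 0.67 [ 0.643  0.146 -0.001]
scene blue_objective 0.52 [0.568 0.262 0.119]
top tray 0.59 [ 0.503  0.015 -0.   ]
top blue_objective 0.74 [0.455 0.232 0.001]
top blue_objective 0.69 [0.568 0.261 0.121]
t 23.85 pos [0.567 0.259 0.13 ] q [0.249 0.607 1.499 0.    1.036 0.393] F [ 0.861 -0.062 -1.885] w 0.046982670121047634
yaw -8.21734768163114 z axis [-0.001 -0.    -1.   ]
tool delta cm [-2.82  25.163 -0.032]
```

View pics/w13.png

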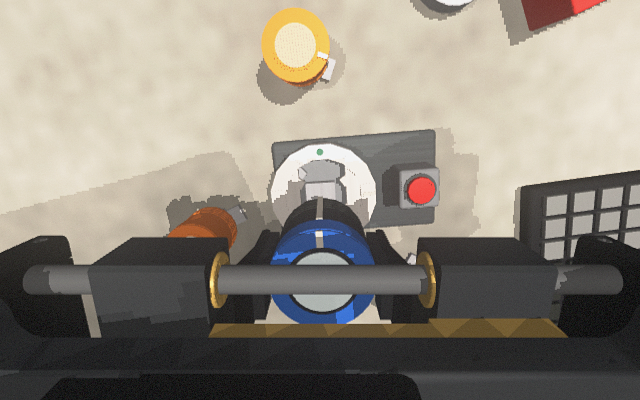

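View pics/t13.png

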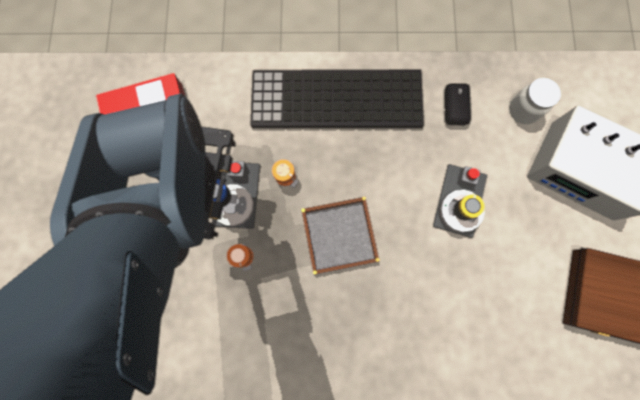

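The objective is clear of the mount: its underside is about 0.12 m up, and the empty socket shows at (320,185). Moving over the tray.

```bash
python3 -m creep '{"dp": [[-0.1,1,0],[-0.2,2,0],[-0.3,2.5,0],[-0.3,2.5,0],[-0.3,2.5,0],[-0.3,2.5,0],[-0.3,2.5,0],[-0.3,2.5,0],[-0.3,2.5,0],[-0.2,2,0],[-0.1,1.5,0],[-0.1,1,0],[0,0,0],[0,0,0],[0,0,0]], "turn": [[0,0,0],[0,0,0],[0,0,0],[0,0,0],[0,0,0],[0,0,0],[0,0,0],[0,0,0],[0,0,0],[0,0,0],[0,0,0],[0,0,0],[0,0,0],[0,0,0],[0,0,0]]}'
python3 -c "
from h import *
print(np.mean([pix2w('top',u,v,.028) for u,v in [(303,210),(365,199),(378,262),(315,272)]],0))
w=save('wrist','w14.png');s=save('scene','s14.png')
cv2.imwrite('pics/s14c.png',cv2.resize(s[120:260,240:400,::-1],None,fx=4,fy=4,interpolation=3))
delta([.5035,.014,.0185])"
```

```text
time: 25.35
position: [0.5044, 0.0163, 0.1302]
tool_rot: [0.997, -0.071, 0.0, -0.0]
ft_force: [0.1, 0.3, -2.5]
grip_width: 0.047
[0.501 0.013 0.028]
t 25.45 pos [0.504 0.016 0.13 ] q [-0.189  0.469  1.801  0.     0.872 -0.047] F [ 0.569 -0.568 -2.859] w 0.04738639960629526
yaw -8.154241474684733 z axis [ 0.  0. -1.]
tool delta cm [-0.053  0.246 11.164]
```

View pics/w14.png

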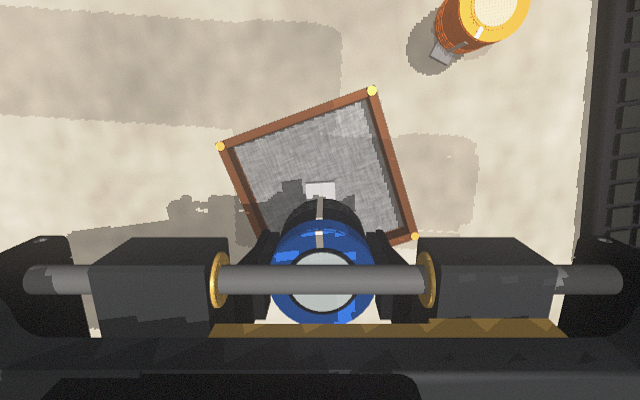

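View pics/s14c.png

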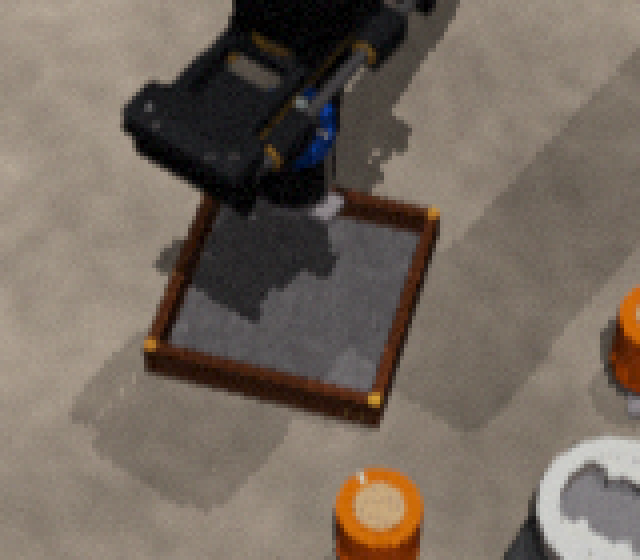

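```bash
python3 -m creep '{"dp": [[-0.1,0.2,0.5],[0,0,1],[0,0,1.5],[0,0,2],[0,0,2],[0,0,1.5],[0,0,1],[0,0,0.6],[0,0,0.4],[0,0,0.2],[0,0,0],[0,0,0]], "turn": [[0,0,0],[0,0,0],[0,0,0],[0,0,0],[0,0,0],[0,0,0],[0,0,0],[0,0,0],[0,0,0],[0,0,0],[0,0,0],[0,0,0]]}'
python3 -m creep '{"dp": [[0,0,0.1],[0,0,0.1],[0,0,0],[0,0,0]], "turn": [[0,0,0],[0,0,0],[0,0,0],[0,0,0]]}'
python3 -m creep '{"dp": [[0,0,0.1],[0,0,0],[0,0,0]], "turn": [[0,0,0],[0,0,0],[0,0,0]]}'
```

```text
time: 26.65
position: [0.5034, 0.0138, 0.0236]
tool_rot: [0.997, -0.072, 0.001, 0.0]
ft_force: [0.1, 0.2, -1.2]
grip_width: 0.0473
time: 27.05
position: [0.503, 0.0139, 0.0212]
tool_rot: [0.997, -0.072, 0.0, 0.0]
ft_force: [-0.5, 0.1, -2.7]
grip_width: 0.0471
time: 27.35
position: [0.503, 0.0139, 0.0201]
tool_rot: [0.997, -0.072, -0.0, -0.0]
ft_force: [0.3, 0.5, -1.7]
grip_width: 0.0472
```

```bash
python3 -m creep '{"dp": [[0,0,0.1],[0,0,0],[0,0,0]], "turn": [[0,0,0],[0,0,0],[0,0,0]]}'
python3 -m creep '{"dp": [[0,0,0.1],[0,0,0],[0,0,0]], "turn": [[0,0,0],[0,0,0],[0,0,0]]}'
python3 -m creep '{"dp": [[0,0,0.05],[0,0,0],[0,0,0]], "turn": [[0,0,0],[0,0,0],[0,0,0]]}'
```

```text
time: 27.65
position: [0.5029, 0.0139, 0.0191]
tool_rot: [0.997, -0.072, -0.0, -0.0]
ft_force: [0.5, -0.5, -1.6]
grip_width: 0.0473
time: 27.95
position: [0.5031, 0.0138, 0.0181]
tool_rot: [0.997, -0.072, 0.0, 0.0]
ft_force: [0.1, -0.3, -2.8]
grip_width: 0.0473
time: 28.25
position: [0.5031, 0.0138, 0.0181]
tool_rot: [0.997, -0.072, 0.0, 0.0]
ft_force: [-1.4, 0.7, 4.7]
grip_width: 0.0475
```

The objective is on the floor: 4.7 N upward at the expected height. Releasing, then rising slowly.

```bash
python3 -m creep '{"dp": [[0,0,0],[0,0,0],[0,0,0],[0,0,0],[0,0,0],[0,0,0],[0,0,0],[0,0,0]], "turn": [[0,0,0],[0,0,0],[0,0,0],[0,0,0],[0,0,0],[0,0,0],[0,0,0],[0,0,0]]}' -1
python3 -m creep '{"dp": [[0,0,-0.5],[0,0,-1],[0,0,-2],[0,0,-3],[0,0,-3],[0,0,-3],[0,0,-3],[0,0,-1],[0,0,0],[0,0,0],[0,0,0]], "turn": [[0,0,0],[0,0,0],[0,0,0],[0,0,0],[0,0,0],[0,0,0],[0,0,0],[0,0,0],[0,0,0],[0,0,0],[0,0,0]]}'
python3 -c "
from h import *
for n in ['scene','top','wrist']:
  save(n,n+'15.png')
  for t in ['tray','blue_objective','yellow_objective']:
    for d in robot.tip_of(t,n): print(n,t,round(d['confidence'],2),c2w(n,d['point']))
delta([.5035,.014,.0185])"
```

```text
time: 29.05
position: [0.503, 0.0139, 0.0176]
tool_rot: [0.997, -0.072, 0.0, -0.0]
ft_force: [-0.2, 0.6, 0.7]
grip_width: 0.0868
time: 30.15
position: [0.5017, 0.0141, 0.1812]
tool_rot: [0.997, -0.072, -0.002, -0.0]
ft_force: [-1.0, 0.2, -0.0]
grip_width: 0.0868
scene tray 0.95 [0.506 0.019 0.003]
scene blue_objective 0.73 [ 0.454  0.234 -0.003]
scene blue_objective 0.64 [0.565 0.38  0.   ]
scene blue_objective 0.59 [0.641 0.144 0.   ]
scene blue_objective 0.57 [0.502 0.018 0.009]
scene yellow_objective 0.67 [ 0.557 -0.257  0.033]
top blue_objective 0.76 [0.454 0.231 0.003]
top blue_objective 0.75 [ 0.564  0.376 -0.004]
top blue_objective 0.57 [0.639 0.139 0.002]
top yellow_objective 0.91 [ 0.554 -0.261  0.033]
wrist tray 0.78 [0.502 0.011 0.004]
wrist blue_objective 0.7 [0.643 0.139 0.   ]
wrist blue_objective 0.59 [0.502 0.013 0.006]
t 30.75 pos [0.503 0.014 0.183] q [-0.195  0.387  1.751 -0.     1.003 -0.052] F [ 0.636 -0.622 -0.378] w 0.08722333823757948
yaw -8.211378939461303 z axis [ 0. -0. -1.]
tool delta cm [ 0.049 -0.021 16.414]
```

View pics/scene15.png

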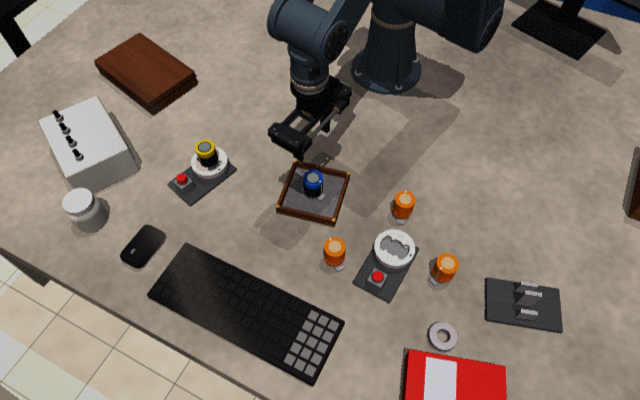

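View pics/wrist15.png

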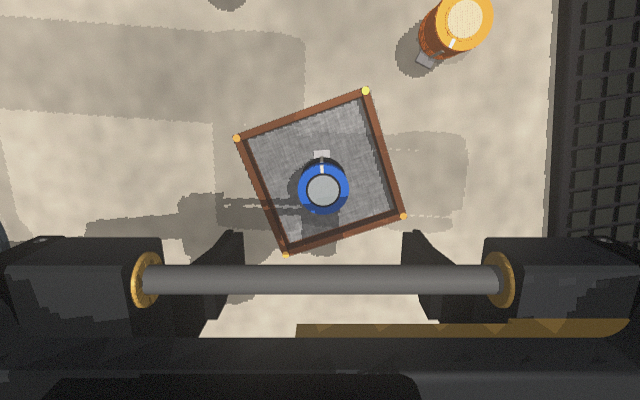

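The scene view shows the blue-ringed objective upright mid-tray at (313,183), the gripper well clear, and the yellow one untouched at (206,150). Handing in.

```bash
python3 -c "
from rig import robot
print(robot.hand_in())"
```

```text
the job is handed in; nothing more can be done
None
```

The blue-ringed objective is standing upright in the middle of the tray, and I handed the job in at about 31 s of the 58 s allowed. I pressed its own release button, turned it about 88° anticlockwise, lifted it straight out and set it down gently.

**First presses missed:** My first two tries at the button did not touch it, and the images showed it still up. The real finger ends sit about 23.5 mm above the reported TCP. I found this by feeling downward, and the third try reached the hard stop at 8.9 N. I used that offset for the grasp.

**Last checks:**
- **Blue objective:** two cameras put it within about 4 mm of the tray's centre, with its underside 6 to 9 mm above the table. The floor contact while setting it down was about 5 N.
- **Top camera:** its networks did not report the blue objective or the tray in the final picture, so the final position rests on the scene and wrist cameras.
- **Yellow objective:** detected where it was at the start, to within 1 mm.
- **Gripper:** open and well clear, with no contact force.

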